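# Refill station for the glue tub

## Robot

A 6-joint arm with a two-finger parallel gripper is mounted at the origin on the work surface. World frame = base frame: x ahead of the robot, y to its left, z up, the work surface at z = 0. Lengths are in m, angles in rad, forces in N, time in s.
With the tool pointing down it reaches from about 0.325 to 0.875 m from the base axis. Payload 4.4 kg.
Tool frame: the origin (TCP) lies at the very end of the fingers, on their centre line; the grasp point (between the pads) lies 19 mm behind it (robot.grasp_offset is the distance from the TCP to the grasp point, in m); z points along the fingers, x is the direction in which the jaws open and shut, and the axes are right-handed (so a half turn about z gives the same grasp; the last joint's range is limited). The gripper opens to 85 mm and grips with 20 to 120 N. Pads are 22 mm wide; open, the fingers measure 114 mm over their backs; the gripper's body (76 mm by 85 mm) begins 54 mm behind the grasp point. The pads swing forward as they close: fully open they stand 13 mm farther back than shut.
Start: joints at [-1.262, 0.207, 1.542, -0, 1.393, -0.15], TCP at [0.255, -0.515, 0.231] pointing down, gripper open.
Joint ranges: [-2.73, 2.73], [-0.86, 2.22], [0.23, 2.46], [-1.11, 4.25], [0.08, 2.63], [-2.82, 2.82]. Speed limits (rad/s): [2.79, 2.79, 3.14, 3.14, 3.14, 3.14].

## Interface

Orientations are given as a unit quaternion [x, y, z, w].
In Python, from rig import robot gives the robot as it stands.
- The arm moves only by the tool send_rows, never from a script. Its argument "targets" is text: rows parted by semicolons, each of 7 numbers parted by spaces: the shift along the world's x, y, z in m, then the turn, a rotation vector about the world's x, y, z in degrees, then the opening in per cent of the stroke, from 0 (shut) to 100 (fully open). In form: tx ty tz ax ay az claw; .... A call has 1 to 12 rows; each row shifts and turns the pose as measured when the row begins; what a row does not reach is not made up. A row lasts 1/12 s, in which the tool goes at most 41.7 mm and 7.16 degrees, less where a joint would pass 70% of its speed; a pose out of reach is approached as far as the arm can. A call is refused whole if a number of a shift passes 0.0417 or a number of a turn 7.16, either way. A call with a gripper value outside its range is refused whole. The fingers move at their own pace and stop on an object; "squeeze" is the grip in N (left out, the last holds). Time passes only in rows, so rows that do not move let the fingers close. It gives the time, the measured TCP pose, the force and the opening at its end, in the units of the state.
- robot.state(): the state, without advancing time (a new reading comes with each control period).
- robot.grab_frame(name): name is "scene" or "top" or "wrist"; returns a dict with "image" (480x640x3 uint8, red, green, blue), "camera_matrix" (3x3 intrinsics, pixels), "R" (3x3) and "t" (3): a world point X has camera coordinates R X + t. Camera axes: x right, y down, z forward; pixel columns grow to the right and rows downward; lengths in m; the calibration is good to about 2 mm. A picture is of the moment at which its call begins. There is no depth.
- robot.close_job(): hands the job in, once; it reports no verdict.
The state is a dict: "time_s": time; "qpos": joint angles; "joint_velocities": joint speeds; "joint_efforts": joint torques, N m; "eef_pos": TCP position; "tcp_rot": TCP orientation; "ft_force": force on the tool from outside, world axes, zero at the start; "ft_torque": the same for the moment, N m; "opening": opening from 0.0 (shut) to 1.0 (fully open).
Only numpy, scipy, OpenCV 4.12 (cv2) and the standard library are available. Lean on these libraries where they do the work, as an engineer would, in place of code of your own. Each camera call takes 0.05 s, during which the arm holds its last target.

## Task

The green glue tub under the spout of the white, yellow-headed glue pump needs a refill. Lift its loose orange lid off by the black knob and set it down gently, knob up, on the middle of the cork mat; then press the yellow pump head all the way down to its stop, keep it down for about two seconds, and let it come fully up again. Leave the tub where it stands under the spout, do not press the glue pump before the lid is on the mat, and do not press the blue paint pump or disturb the other things on the table.

Things in the scene. Friction and masses are not known exactly. Their poses are not given: they have to be found in the camera images.
- glue_bottle: white glue pump bottle with a yellow pump head, fixed firmly to the table: 84 mm diameter (92 mm at the dark foot), shoulder at 132 mm, yellow collar (40 mm diameter) up to 162 mm; origin on its axis at table height; the spout points along its own -x
- glue_top (a point): centre of the flat round top of the yellow pump head (36 mm diameter, 205 mm above the table when up); moves with the head
- glue_spout (a point): underside of the glue pump's spout tip (12 mm thick spout, tip 74 mm from the pump axis, its underside 169 mm above the table when up); moves with the head
- glue_head (a joint): how far the yellow pump head is pushed down: 0 = up, 0.018 m = at its stop; a spring lifts it (4 N at the top, 10 N at the stop)
- tub: loose open green tub, 190 mm (its x) by 120 mm (its y), 60 mm high, walls 4 mm, standing with one short end under the glue spout; its +x points about towards the glue pump; origin under its centre
- lid: loose orange lid on the tub: a plate 196 mm (its x) by 126 mm (its y), 5 mm thick, with a 5 mm deep grey locating step (176 by 106 mm) below it that sits inside the tub; about 150 g; origin at the centre of the step's underside (55 mm above the table when closed), plate top 10 mm above it; the spout overhangs one end of it
- lid_knob (a point): grip point on the lid's upright black knob (22 mm diameter, 30 mm tall, standing on the plate's centre), 28 mm above the lid's origin; knob top 40 mm above the lid's origin
- mat: square cork mat, 210 by 210 mm, 4 mm thick, fixed to the table; origin under its centre
- paint_bottle: blue paint pump with a red head, same shape and size as the glue pump, fixed, its spout along its own -x points away from the robot; to be left alone
- paint_head (a joint): how far the red paint pump head is pushed down: 0 = up, 0.018 m = down
- jar: glass jar with a white cap, 56 mm diameter, 70 mm high, bystander; origin under its centre
- crayon_bucket: black bucket of crayons, 104 mm diameter, about 110 mm high, bystander; origin under its centre
- pencil_box: wooden box of coloured pencils, 90 by 150 mm, about 160 mm high, bystander; origin under its centre
- scissors: yellow-handled scissors lying flat, about 180 mm long, bystander; origin near the pivot
- paintbrush: paintbrush lying flat, 190 mm long, bystander; origin about its middle
- glue_stick: upright orange glue stick, 26 mm diameter, 90 mm high, bystander; origin under its centre

How it is judged:
By the outcome, as a careful person would: the job done as asked, in the order asked, and still so for the second after the job is handed in, with the robot touching nothing.
It also fails if it takes over 61 s, if anything falls off the work surface, if the arm or the gripper's body presses on something with over 40 N, if the wrist force passes 120 N, or if a joint passes its speed limit or range.

## Working session

There is one attempt and no reset: what is moved stays moved. The work goes in short steps, Python scripts to look and compute and a tool call to move; the robot and the scene stay as the last step left them, time stands still between calls to the robot, and variables do not carry over. Pictures are saved under pics/ and viewed, and the job is handed in when it is done.

Besides the shell and the picture viewer there is one more tool, called after "Call:" as name(argument=value, ...), one argument or row to a line, values as JSON. send_rows: Moves the arm, as the interface text tells. Its arguments: {"type":"object","properties":{"targets":{"type":"string"},"squeeze":{"type":"number"}},"required":["targets"]}

```bash
ls; mkdir -p pics; python3 - <<'E'
from rig import robot
import cv2,pickle
d={}
for n in ("scene","top","wrist"):
    f=robot.grab_frame(n); d[n]=f
    cv2.imwrite(f"pics/{n}0.png",f["image"][:,:,::-1])
    print(n,f["camera_matrix"].tolist(),f["R"].round(4).tolist(),f["t"].round(4).tolist())
pickle.dump(d,open("f0.pkl","wb"))
print(robot.state())
E
```

```text
pics
scene [[521.343765313371, 0.0, 322.16338657441486], [0.0, 521.343765313371, 234.3430594358062], [0.0, 0.0, 1.0]] [[-0.4148, 0.9099, -0.0041], [0.6166, 0.2778, -0.7366], [-0.6691, -0.3081, -0.6763]] [0.2069, -0.2615, 1.8069]
top [[600.1760314903711, 0.0, 322.16306187768924], [0.0, 600.1760314903711, 248.89978136623105], [0.0, 0.0, 1.0]] [[-0.0261, -0.9996, 0.0084], [-0.981, 0.024, -0.1925], [0.1922, -0.0132, -0.9813]] [0.0359, 0.5935, 1.6943]
wrist [[360.8721431731549, 0.0, 314.5609078742265], [0.0, 360.8721431731549, 243.07315353265642], [0.0, 0.0, 1.0]] [[0.4441, -0.896, -0.0012], [-0.8499, -0.4217, 0.3159], [-0.2836, -0.1393, -0.9488]] [-0.5734, -0.042, 0.3787]
{'time_s': 0.15, 'qpos': array([-1.26145268e+00,  2.07271425e-01,  1.54262522e+00,  6.00358051e-06,
        1.39350190e+00, -1.50488035e-01]), 'joint_velocities': array([ 0.0010913 , -0.0012609 , -0.00539131, -0.00133513,  0.00117445,
        0.00159936]), 'joint_efforts': array([-1.50705064e-04, -3.83514404e+01, -2.92036003e+01, -3.30549274e-04,
        6.60376580e-03, -9.37114152e-06]), 'eef_pos': array([ 0.25500076, -0.51470986,  0.230366  ]), 'tcp_rot': array([ 8.49645557e-01, -5.27353403e-01, -6.85210138e-04, -5.88055402e-04]), 'ft_force': array([-0.47249237,  0.09444992,  0.86182552]), 'ft_torque': array([-0.00876145, -0.03168605, -0.01708965]), 'opening': 0.9984419255692056}
```

View pics/scene0.png

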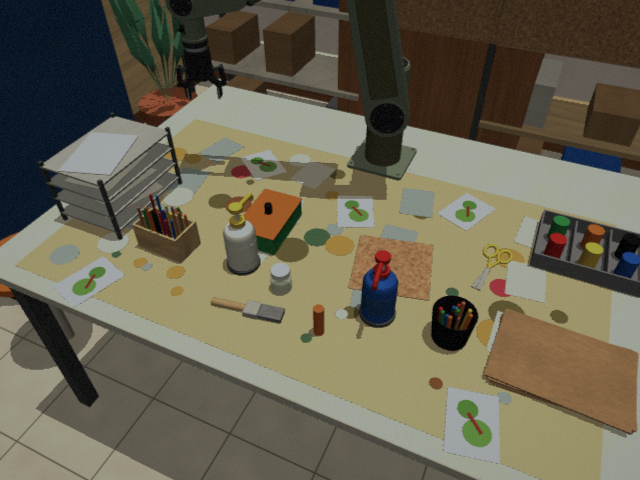

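View pics/top0.png

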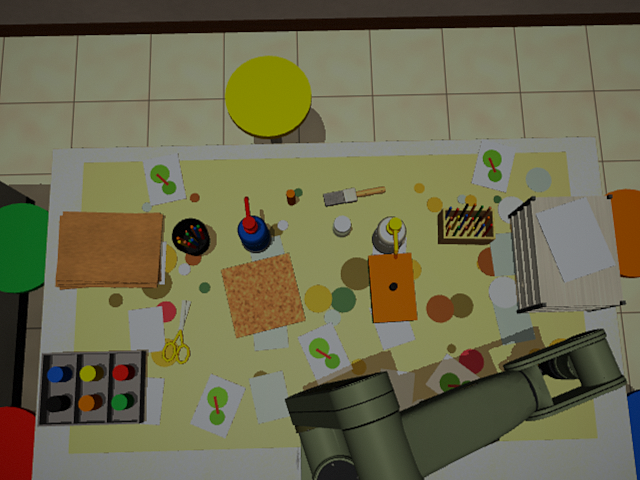

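View pics/wrist0.png

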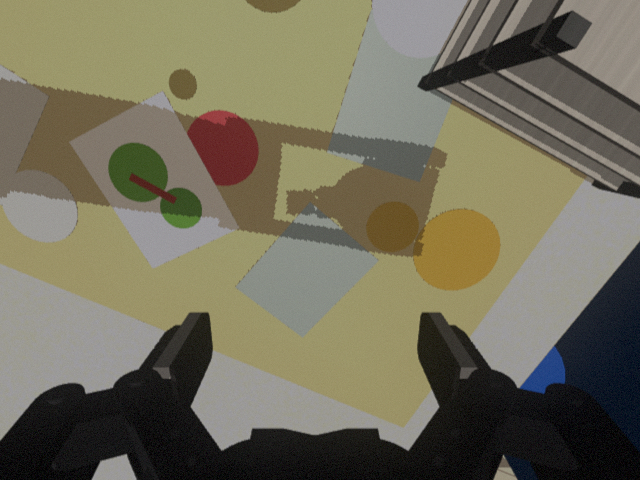

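The top view shows the lid around (392,287), its knob at (393,286), the yellow head near (395,223), the mat around (263,295), and the paint pump at (252,232). I'll zoom in to measure these.

```bash
python3 - <<'E'
import pickle,cv2,numpy as np
d=pickle.load(open("f0.pkl","rb"))
def crop(n,x0,y0,w,h,s,o):
    im=d[n]["image"][y0:y0+h,x0:x0+w,::-1]
    im=cv2.convertScaleAbs(cv2.resize(im,None,fx=s,fy=s,interpolation=cv2.INTER_CUBIC),alpha=1.6)
    cv2.imwrite(o,im)
crop("top",340,200,100,130,5,"pics/c1.png") 
crop("scene",210,180,110,100,6,"pics/c2.png")
crop("top",210,190,110,150,4,"pics/c3.png")
E
```

```text
(no output)
```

View pics/c1.png

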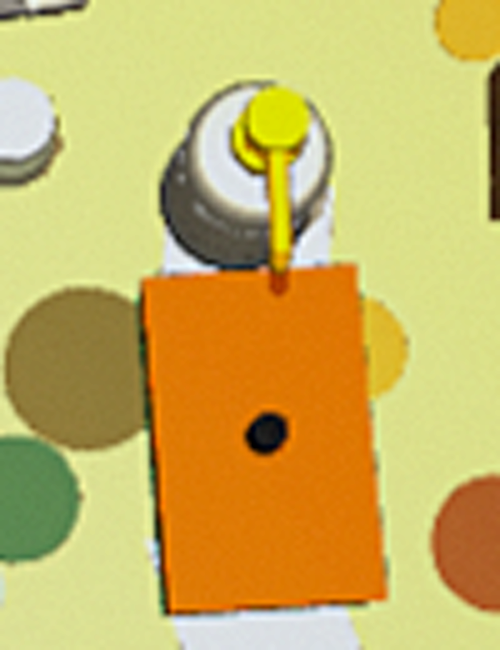

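View pics/c2.png

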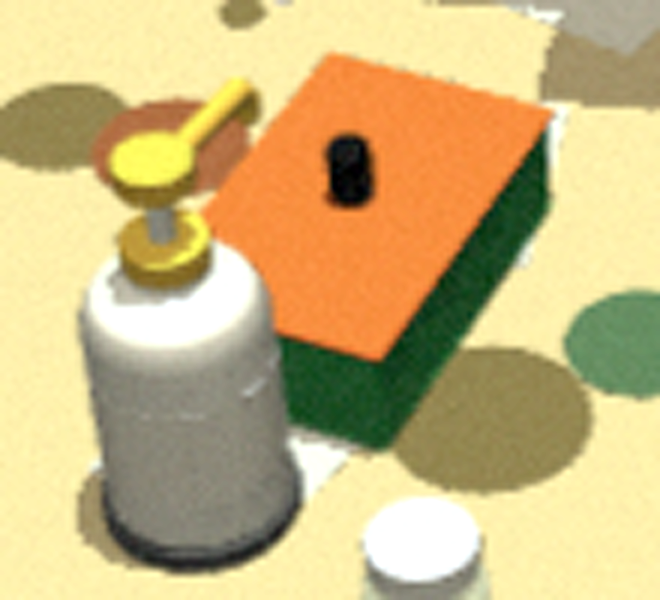

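View pics/c3.png

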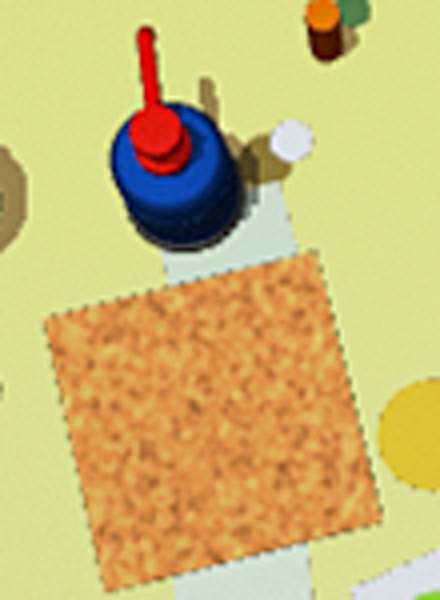

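```bash
cat > h.py <<'E'
import pickle,numpy as np
def ray(f,p,z):
    K,R,t=f["camera_matrix"],f["R"],f["t"]
    d=R.T@np.linalg.solve(K,np.array([p[0],p[1],1.])); c=-R.T@t
    return c+d*(z-c[2])/d[2]
def proj(f,X):
    v=f["camera_matrix"]@(f["R"]@np.asarray(X)+f["t"]); return v[:2]/v[2]
E
python3 - <<'E'
from h import *
d=pickle.load(open("f0.pkl","rb")); T=d["top"];S=d["scene"]
def P(l,s,o,f,z,n):
    r=np.array([ray(f,((x+.5)/s-.5+o[0],(y+.5)/s-.5+o[1]),z) for x,y in l]); print(n,r.round(4)[:,:2].tolist(),r.mean(0).round(4)[:2]); return r
a=P([(143,281),(357,264),(386,599),(170,613)],5,(340,200),T,.065,"lid")
v=a[0]+a[1]-a[2]-a[3]; print("yaw +x",np.degrees(np.arctan2(v[1],v[0])),np.linalg.norm(v)/2)
P([(333,52),(550,115),(381,361)],6,(210,180),S,.065,"lid scene")
P([(267,432)],5,(340,200),T,.09,"knob")
P([(349,148)],6,(210,180),S,.095,"knob sc")
P([(277,120)],5,(340,200),T,.205,"head")
P([(152,160)],6,(210,180),S,.205,"head sc")
P([(281,268)],5,(340,200),T,.178,"tip")
P([(246,92)],6,(210,180),S,.18,"tip sc")
m=P([(45,320),(318,252),(381,521),(107,591)],4,(210,190),T,.004,"mat")
v=m[0]+m[1]-m[2]-m[3]; print("yaw +x",np.degrees(np.arctan2(v[1],v[0])),np.linalg.norm(v)/2)
P([(157,130)],4,(210,190),T,.205,"paint")
from scipy.spatial.transform import Rotation as R
from rig import robot
s=robot.state(); print(R.from_quat(s["tcp_rot"]).as_matrix().round(3))
f=d["wrist"];print("wristcam pos in tool",R.from_quat(s["tcp_rot"]).as_matrix().T@(-f["R"].T@f["t"]-s["eef_pos"]))
E
```

```text
lid [[0.5691, -0.112], [0.5761, -0.2369], [0.3819, -0.2428], [0.3771, -0.1195]] [ 0.4761 -0.1778]
yaw +x 1.9889134773717652 0.19320205708588772
lid scene [[0.3842, -0.2421], [0.3849, -0.1196], [0.5754, -0.1109]] [ 0.4482 -0.1575]
knob [[0.4759, -0.1765]] [ 0.4759 -0.1765]
knob sc [[0.4794, -0.1778]] [ 0.4794 -0.1778]
head [[0.63, -0.1751]] [ 0.63   -0.1751]
head sc [[0.6348, -0.1758]] [ 0.6348 -0.1758]
tip [[0.5539, -0.1769]] [ 0.5539 -0.1769]
tip sc [[0.5527, -0.1815]] [ 0.5527 -0.1815]
mat [[0.5491, 0.3241], [0.5957, 0.1197], [0.3933, 0.0765], [0.3475, 0.2776]] [0.4714 0.1995]
yaw +x 12.508437638614032 0.20689736556977414
paint [[0.6435, 0.218]] [0.6435 0.218 ]
[[ 0.444 -0.896 -0.001]
 [-0.896 -0.444  0.002]
 [-0.002 -0.    -1.   ]]
wristcam pos in tool [-0.00086397 -0.07995437 -0.14151327]
```

The lid is centred at about (0.477,-0.1775) with yaw 2°. The pump head is at about (0.632,-0.1755), and the mat centre at about (0.471,0.1995) with yaw 12.5°. I'll approach with the jaws along y and the camera side towards the robot, away from the spout.

Call:
send_rows(
  targets="0.01 0.015 0 0 0 7.1 100;0.01 0.015 0 0 0 7.1 100;0.01 0.015 0 0 0 7.1 100;0.01 0.015 0 0 0 7.1 100;0.01 0.015 0 0 0 7.1 100;0.01 0.015 0 0 0 7.1 100;0.01 0.015 0 0 0 7.1 100;0.01 0.015 0 0 0 7.1 100;0.01 0.015 0 0 0 7.1 100;0.01 0.015 0 0 0 7.1 100;0.01 0.015 0 0 0 7.1 100;0.01 0.015 0 0 0 7.1 100",
)

```text
time_s: 1.15
eef_pos: [0.3749, -0.3265, 0.2248]
tcp_rot: [0.981, 0.195, -0.004, -0.002]
ft_force: [-0.2, -0.5, -0.5]
opening: 1.005
```

Call:
send_rows(
  targets="0.0095 0.015 0.0005 0 0 6.9 70;0.0095 0.015 0.0005 0 0 6.9 70;0.0095 0.015 0.0005 0 0 6.9 70;0.0095 0.015 0.0005 0 0 6.9 70;0.0095 0.015 0.0005 0 0 6.9 70;0.0095 0.015 0.0005 0 0 6.9 70;0.0095 0.015 0.0005 0 0 6.9 70;0.0095 0.015 0.0005 0 0 6.9 70;0.0095 0.015 0.0005 0 0 6.9 70;0.0095 0.015 0.0005 0 0 6.9 70;0 0 0 0 0 0 70",
)

```text
time_s: 2.07
eef_pos: [0.4725, -0.1637, 0.226]
tcp_rot: [0.679, 0.734, -0.006, -0.002]
ft_force: [-0.6, -0.6, 0.3]
opening: 0.704
```

```bash
cat >> h.py <<'E'
def snap(n,o):
    from rig import robot; import cv2
    f=robot.grab_frame(n); cv2.imwrite(o,cv2.convertScaleAbs(f["image"][:,:,::-1],alpha=1.4)); return f
def st():
    from rig import robot; from scipy.spatial.transform import Rotation as R
    s=robot.state(); M=R.from_quat(s["tcp_rot"]).as_matrix()
    print(round(s["time_s"],2),s["eef_pos"].round(4),"yaw",np.degrees(np.arctan2(M[1,0],M[0,0])).round(2),"z",M[:,2].round(4),"F",s["ft_force"].round(1),"open",round(s["opening"],3)); return s
E
python3 -c "
from h import *
st(); f=snap('wrist','pics/w1.png'); pickle.dump(f,open('w1.pkl','wb'))"
```

```text
2.07 [ 0.4725 -0.1637  0.226 ] yaw 94.45 z [-0.0115 -0.0056 -0.9999] F [-0.6 -0.6  0.3] open 0.704
```

View pics/w1.png

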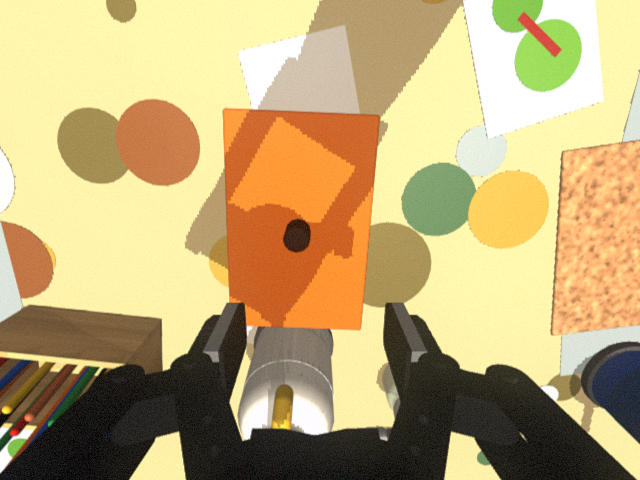

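The lid is around (300,220), the knob at (297,236), and the spout and pump are at the bottom between the fingers. I'll measure the knob from this view.

```bash
python3 - <<'E'
from h import *
import cv2
f=pickle.load(open("w1.pkl","rb")); im=f["image"]
m=(im.max(2)<55).astype(np.uint8); m[:200]=0;m[275:]=0;m[:,:260]=0;m[:,340:]=0
n,l,s,c=cv2.connectedComponentsWithStats(m); print(s,c)
for i in range(1,n):
  if s[i,4]>100: print(ray(f,c[i],.08))
print([ray(f,p,.065).round(4) for p in((223,109),(379,115),(361,329))])
for X in((.477,-.1775,.095),(.477,-.1775,.065)):print(proj(f,X))
E
```

```text
[[     0      0    640    480 306541]
 [   284    220     26     32    659]] [[319.54860198 239.50891398]
 [296.892261   235.35356601]]
[ 0.47830712 -0.17863042  0.08      ]
[array([ 0.3835, -0.2439,  0.065 ]), array([ 0.3783, -0.1205,  0.065 ]), array([ 0.5711, -0.1121,  0.065 ])]
[297.43151969 239.27495179]
[299.17481327 229.1234285 ]
```

Call:
send_rows(
  targets="0.003 -0.007 0 0.3 -0.6 -1.0 65;0.002 -0.005 -0.01 0 0 -0.8 65;0 0 -0.02 0 0 0 65;0 0 -0.02 0 0 0 65;0 0 -0.02 0 0 0 65;0 0 -0.01 0 0 0 65;0 0 0 0 0 0 65;0 0 0 0 0 0 65",
)

```text
time_s: 2.78
eef_pos: [0.4741, -0.1866, 0.1401]
tcp_rot: [0.702, 0.712, -0.002, 0.001]
ft_force: [0.9, -0.2, 1.3]
opening: 0.648
```

```bash
python3 -c "
from h import *
st()"
```

```text
2.78 [ 0.4741 -0.1866  0.1401] yaw 90.85 z [-0.0015 -0.0044 -1.    ] F [ 0.9 -0.2  1.3] open 0.648
```

Call:
send_rows(
  targets="0.004 0.008 0 0 0 1.2 65;0 0 0 0 0 0 65;0 0 0 0 0 0 65",
)

```text
time_s: 3.03
eef_pos: [0.4793, -0.1798, 0.1418]
tcp_rot: [0.695, 0.719, -0.002, 0.002]
ft_force: [0.6, 0.9, 0.2]
opening: 0.65
```

```bash
python3 -c "
from h import *
st()"
```

```text
3.03 [ 0.4793 -0.1798  0.1418] yaw 91.97 z [ 0.001  -0.0059 -1.    ] F [0.6 0.9 0.2] open 0.65
```

Call:
send_rows(
  targets="0 0.001 -0.015 0 0 0 65;0 0 -0.015 0 0 0 65;0 0 -0.015 0 0 0 65;0 0 -0.01 0 0 0 65;0 0 -0.005 0 0 0 65;0 0 0 0 0 0 65;0 0 0 0 0 0 65",
)

```text
time_s: 3.62
eef_pos: [0.4863, -0.1807, 0.0878]
tcp_rot: [0.694, 0.72, 0.0, 0.011]
ft_force: [0.6, 0.2, 0.3]
opening: 0.652
```

```bash
python3 -c "
from h import *
st(); f=snap('wrist','pics/w2.png')"
```

```text
3.62 [ 0.4863 -0.1807  0.0878] yaw 92.14 z [ 0.0166 -0.0149 -0.9998] F [0.6 0.2 0.3] open 0.652
```

View pics/w2.png

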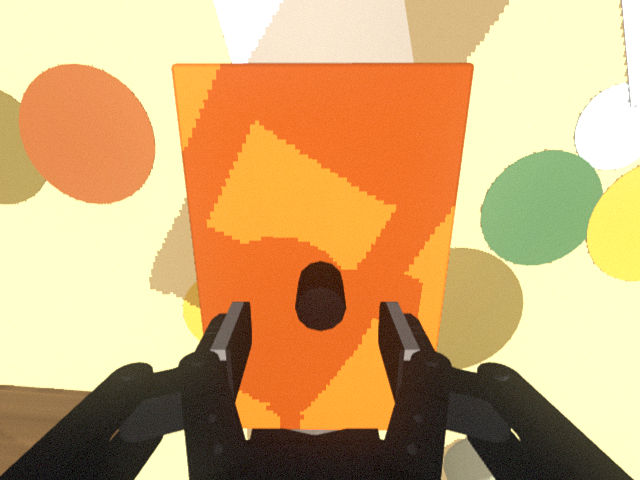

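The knob at (321,297) is centred between the pads. The tool has drifted 8 mm in x and tilted about 1.2°, so I'll correct both and then go down.

Call:
send_rows(
  targets="-0.008 0.002 0 0.8 0.9 0 65;0 0 0 0 0 0 65;0 0 -0.01 0 0 0 65;0 0 0 0 0 0 65;0 0 0 0 0 0 65",
)

```text
time_s: 4.08
eef_pos: [0.4795, -0.1798, 0.0801]
tcp_rot: [0.694, 0.72, 0.001, 0.003]
ft_force: [0.3, -0.1, -0.0]
opening: 0.646
```

```bash
python3 -c "
from h import *
st()"
```

```text
4.08 [ 0.4795 -0.1798  0.0801] yaw 92.14 z [ 0.0047 -0.0027 -1.    ] F [ 0.3 -0.1 -0. ] open 0.646
```

Call:
send_rows(
  targets="-0.001 0.001 -0.009 0.1 0.2 0 65;0 0 0 0 0 0 65;0 0 -0.004 0 0 0 65;0 0 0 0 0 0 65",
)

```text
time_s: 4.42
eef_pos: [0.478, -0.1786, 0.0653]
tcp_rot: [0.694, 0.72, -0.0, 0.0]
ft_force: [-1.4, -0.3, -0.4]
opening: 0.649
```

```bash
python3 -c "
from h import *
st()"
```

```text
4.42 [ 0.478  -0.1786  0.0653] yaw 92.13 z [-1.e-04 -2.e-04 -1.e+00] F [-1.4 -0.3 -0.4] open 0.649
```

Call:
send_rows(
  targets="0 0 0.002 0 0 0 24;0 0 0 0 0 0 10;0 0 0 0 0 0 10;0 0 0 0 0 0 10;0 0 0 0 0 0 10;0 0 0 0 0 0 10;0 0 0 0 0 0 10",
  squeeze=45,
)

```text
time_s: 5.0
eef_pos: [0.4778, -0.1784, 0.0672]
tcp_rot: [0.694, 0.72, -0.0, -0.0]
ft_force: [-0.5, -1.2, -1.7]
opening: 0.24
```

```bash
python3 -c "
from h import *
st(); f=snap('wrist','pics/w3.png')"
```

```text
5.0 [ 0.4778 -0.1784  0.0672] yaw 92.14 z [-7.e-04  1.e-04 -1.e+00] F [-0.5 -1.2 -1.7] open 0.24
```

View pics/w3.png

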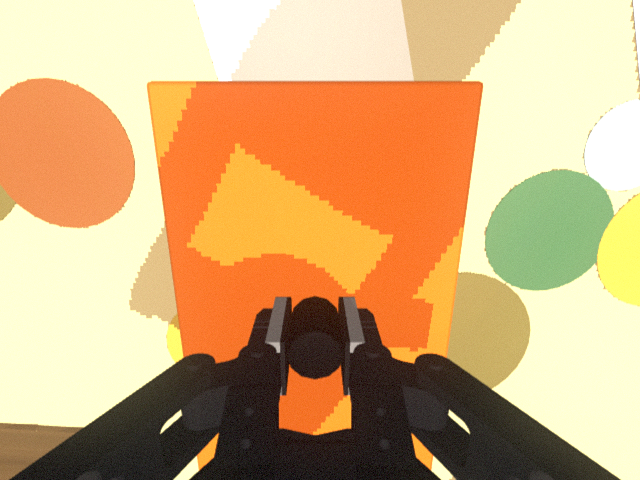

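The pads hold the knob (opening 0.24). I'll lift straight a little, then back out from under the spout.

Call:
send_rows(
  targets="0 0 0.004 0 0 0 10;0 0 0.006 0 0 0 10;0 0 0.006 0 0 0 10;0 0 0 0 0 0 10;0 0 0 0 0 0 10",
)

```text
time_s: 5.47
eef_pos: [0.4776, -0.1782, 0.0849]
tcp_rot: [0.694, 0.72, -0.0, -0.0]
ft_force: [-0.5, 0.3, -1.8]
opening: 0.24
```

```bash
python3 -c "
from h import *
st()"
```

```text
5.47 [ 0.4776 -0.1782  0.0849] yaw 92.14 z [-1.e-03  3.e-04 -1.e+00] F [-0.5  0.3 -1.8] open 0.24
```

Call:
send_rows(
  targets="0 0 0.005 0 0 0 10;-0.01 0 0 0 0 0 10;-0.014 0 0 0 0 0 10;-0.014 0 0 0 0 0 10;-0.014 0 0.004 0 0 0 10;-0.01 0 0.008 0 0 0 10;0 0 0.01 0 0 0 10;0 0 0.01 0 0 0 10;0 0 0 0 0 0 10;0 0 0 0 0 0 10",
)

```text
time_s: 6.3
eef_pos: [0.4091, -0.1772, 0.1242]
tcp_rot: [0.694, 0.72, -0.001, -0.001]
ft_force: [-0.4, 0.2, -0.9]
opening: 0.244
```

```bash
python3 -c "
from h import *
st(); f=snap('wrist','pics/w4.png');f=snap('scene','pics/s4.png')"
```

```text
6.3 [ 0.4091 -0.1772  0.1242] yaw 92.16 z [-2.5e-03  6.0e-04 -1.0e+00] F [-0.4  0.2 -0.9] open 0.244
```

View pics/s4.png

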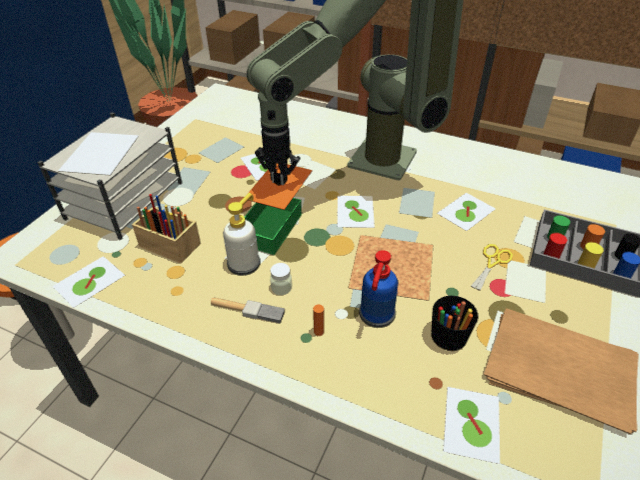

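View pics/w4.png

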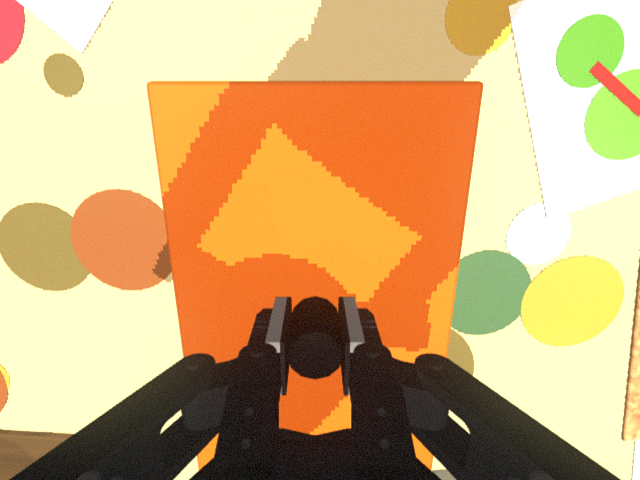

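The lid is held level and the tub stays put (tub around (273,222) in the scene view). Next is the move across to the mat.

Call:
send_rows(
  targets="0 0.01 0.003 0 0 0 10;0 0.02 0.002 0 0 1 10;0 0.028 0.001 0 0 1 10;0 0.03 0 0 0 1 10;0.002 0.03 0 0 0 1 10;0.002 0.03 0 0 0 1 10;0.002 0.03 0 0 0 1 10;0.003 0.03 0 0 0 1 10;0.003 0.03 0 0 0 1 10;0.003 0.03 0 0 0 1 10;0.003 0.03 0 0 0 1 10;0.003 0.02 0 0 0 0 10",
)

```text
time_s: 7.4
eef_pos: [0.4256, 0.1583, 0.1278]
tcp_rot: [0.628, 0.778, -0.002, -0.004]
ft_force: [-0.2, -0.5, -1.2]
opening: 0.235
```

```bash
python3 -c "
from h import *
st()"
```

```text
7.4 [0.4256 0.1583 0.1278] yaw 102.23 z [-0.0088  0.003  -1.    ] F [-0.2 -0.5 -1.2] open 0.235
```

Call:
send_rows(
  targets="0.008 0.014 0 0 -0.4 0 10;0.012 0.008 0 0 0 0 10;0.012 0.003 0 0 0 0 10;0.008 0 0 0 0 0 10;0 0 0 0 0 0 10;0 0 0 0 0 0 10;0 0 0 0 0 0 10",
)

```text
time_s: 7.98
eef_pos: [0.461, 0.194, 0.1246]
tcp_rot: [0.623, 0.782, -0.002, -0.006]
ft_force: [0.2, -0.6, -1.6]
opening: 0.242
```

```bash
python3 -c "
from h import *
st()
f=snap('top','pics/t5.png'); pickle.dump(f,open('t5.pkl','wb'))
f=snap('wrist','pics/w5.png'); pickle.dump(f,open('w5.pkl','wb'))"
```

```text
7.98 [0.461  0.194  0.1246] yaw 102.94 z [-0.0108  0.0043 -0.9999] F [ 0.2 -0.6 -1.6] open 0.242
```

View pics/w5.png

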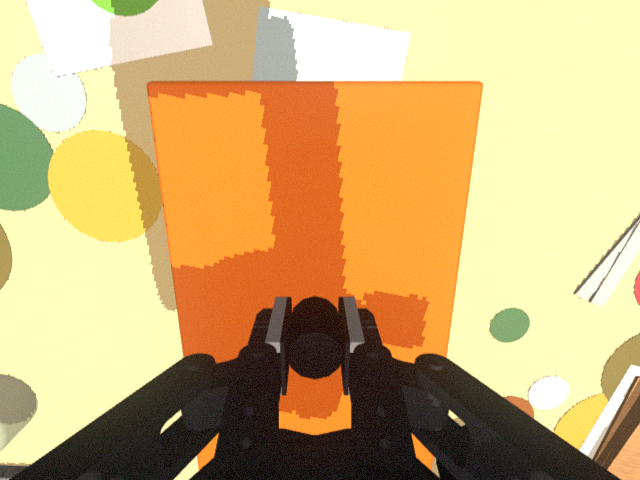

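View pics/t5.png

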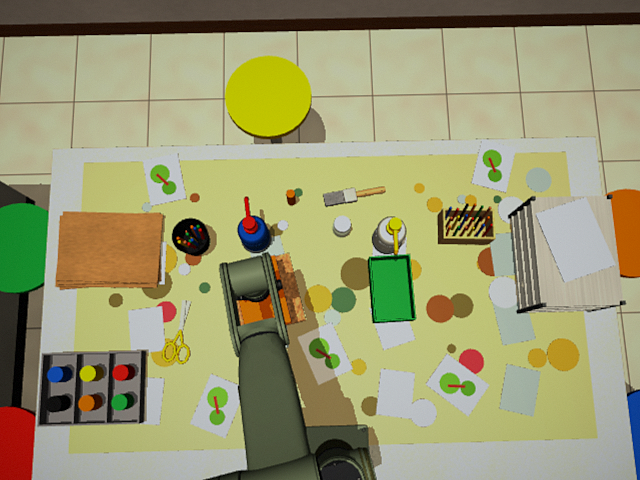

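Call:
send_rows(
  targets="0.008 0.005 -0.005 -0.2 -0.6 -0.4 10;0.002 0 -0.012 0 0 0 10;0 0 -0.014 0 0 0 10;0 0 -0.014 0 0 0 10;0 0 -0.01 0 0 0 10;0 0 -0.005 0 0 0 10;0 0 0 0 0 0 10;0 0 0 0 0 0 10",
)

```text
time_s: 8.75
eef_pos: [0.4709, 0.1977, 0.0586]
tcp_rot: [0.627, 0.779, 0.0, 0.0]
ft_force: [-0.1, -0.1, -0.9]
opening: 0.242
```

```bash
python3 -c "
from h import *
st()"
```

```text
8.75 [0.4709 0.1977 0.0586] yaw 102.3 z [ 4.e-04  0.e+00 -1.e+00] F [-0.1 -0.1 -0.9] open 0.242
```

Call:
send_rows(
  targets="0.001 0.002 -0.008 0 0 0 10;0 0 -0.01 0 0 0 10;0 0 -0.008 0 0 0 10;0 0 -0.004 0 0 0 10;0 0 0 0 0 0 10;0 0 0 0 0 0 10",
)

```text
time_s: 9.25
eef_pos: [0.4735, 0.2003, 0.0269]
tcp_rot: [0.627, 0.779, 0.001, 0.001]
ft_force: [0.3, 0.2, -0.9]
opening: 0.238
```

```bash
python3 -c "
from h import *
st()"
```

```text
9.25 [0.4735 0.2003 0.0269] yaw 102.3 z [ 3.6e-03  8.0e-04 -1.0e+00] F [ 0.3  0.2 -0.9] open 0.238
```

Call:
send_rows(
  targets="-0.001 -0.001 -0.005 0 0.2 0 10;0 0 0 0 0 0 10;0 0 -0.002 0 0 0 10;0 0 0 0 0 0 10",
)

```text
time_s: 9.58
eef_pos: [0.4729, 0.1993, 0.0198]
tcp_rot: [0.627, 0.779, 0.001, 0.0]
ft_force: [-0.9, -0.3, -1.8]
opening: 0.243
```

```bash
python3 -c "
from h import *
st()"
```

```text
9.58 [0.4729 0.1993 0.0198] yaw 102.3 z [ 0.001  0.001 -1.   ] F [-0.9 -0.3 -1.8] open 0.243
```

Call:
send_rows(
  targets="-0.001 0 -0.002 0 0 0 10;0 0 0 0 0 0 10;0 0 -0.001 0 0 0 10;0 0 0 0 0 0 10",
)

```text
time_s: 9.92
eef_pos: [0.4724, 0.1994, 0.0171]
tcp_rot: [0.627, 0.779, 0.001, 0.0]
ft_force: [0.6, 0.4, -1.8]
opening: 0.236
```

```bash
python3 -c "
from h import *
st()"
```

```text
9.92 [0.4724 0.1994 0.0171] yaw 102.3 z [ 0.0024  0.0014 -1.    ] F [ 0.6  0.4 -1.8] open 0.236
```

Call:
send_rows(
  targets="0 0 -0.001 0 0 0 10;0 0 -0.001 0 0 0 10;0 0 0 0 0 0 10",
)

```text
time_s: 10.17
eef_pos: [0.4728, 0.1996, 0.0164]
tcp_rot: [0.627, 0.779, 0.001, 0.001]
ft_force: [0.7, 0.2, -0.4]
opening: 0.238
```

```bash
python3 -c "
from h import *
st()"
```

```text
10.17 [0.4728 0.1996 0.0164] yaw 102.31 z [ 0.0027  0.0013 -1.    ] F [ 0.7  0.2 -0.4] open 0.238
```

Call:
send_rows(
  targets="0 0 -0.0015 0 0 0 10;0 0 -0.001 0 0 0 10;0 0 0 0 0 0 10",
)

```text
time_s: 10.42
eef_pos: [0.4733, 0.1997, 0.0164]
tcp_rot: [0.627, 0.779, 0.001, 0.001]
ft_force: [-0.2, 0.1, -1.1]
opening: 0.246
```

Call:
send_rows(
  targets="0 0 -0.003 0 0 0 10;0 0 0 0 0 0 10",
)

```text
time_s: 10.58
eef_pos: [0.4742, 0.2, 0.0169]
tcp_rot: [0.627, 0.779, 0.001, 0.001]
ft_force: [0.5, 0.2, -1.1]
opening: 0.237
```

```bash
python3 -c "
from h import *
st(); f=snap('scene','pics/s6.png'); import cv2
cv2.imwrite('pics/s6c.png',cv2.resize(cv2.convertScaleAbs(f['image'][200:320,330:450,::-1],alpha=1.5),None,fx=5,fy=5,interpolation=2)); st()"
```

```text
10.58 [0.4742 0.2    0.0169] yaw 102.35 z [ 3.e-03  9.e-04 -1.e+00] F [ 0.5  0.2 -1.1] open 0.237
10.63 [0.4747 0.2001 0.0168] yaw 102.35 z [ 0.0042  0.0012 -1.    ] F [ 0.4  0.2 -0.6] open 0.243
```

View pics/s6c.png

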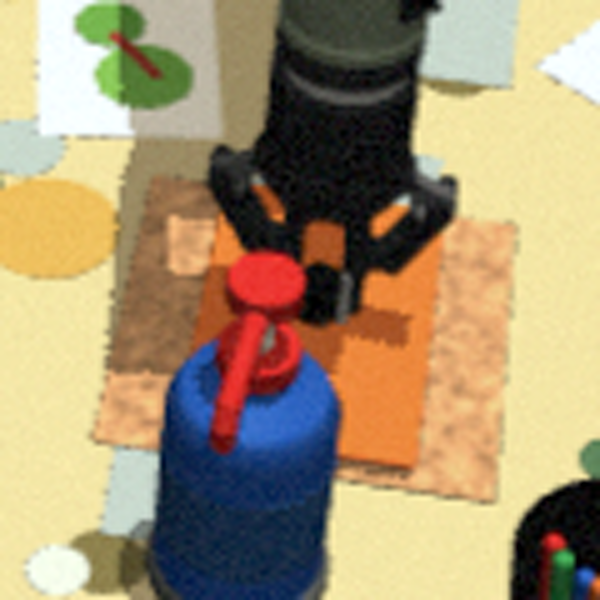

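The height has stopped changing at the expected contact level, so the lid is resting on the mat. I'll release it slowly.

Call:
send_rows(
  targets="-0.001 0 0 0 0.2 0 26;0 0 0 0 0 0 32;0 0 0 0 0 0 45;0 0 0 0 0 0 60;0 0 0 0 0 0 60",
)

```text
time_s: 11.05
eef_pos: [0.4737, 0.2001, 0.0157]
tcp_rot: [0.627, 0.779, 0.001, -0.0]
ft_force: [0.0, 0.0, -0.6]
opening: 0.603
```

```bash
python3 -c "
from h import *
st()"
```

```text
11.05 [0.4737 0.2001 0.0157] yaw 102.34 z [ 8.0e-04  1.5e-03 -1.0e+00] F [ 0.   0.  -0.6] open 0.603
```

Now straight up, then look.

Call:
send_rows(
  targets="0 0 0.008 0 0 0 60;0 0 0.015 0 0 0 60;0 0 0.025 0 0 0 60;0 0 0.03 0 0 0 60;0 0 0.03 0 0 0 60;-0.005 0 0.03 0 0 0 60;-0.01 0 0.03 0 0 0 60;-0.015 -0.01 0.02 0 0 0 60;-0.02 -0.02 0.01 0 0 0 60;-0.02 -0.03 0 0 0 0 60;-0.015 -0.035 0 0 0 0 20;-0.01 -0.035 0 0 0 0 0",
)

```text
time_s: 12.05
eef_pos: [0.3737, 0.0701, 0.228]
tcp_rot: [0.623, 0.782, 0.003, 0.002]
ft_force: [0.8, -0.6, -0.1]
opening: 0.33
```

```bash
python3 -c "
from h import *
st(); f=snap('scene','pics/s7.png'); import cv2
cv2.imwrite('pics/s7c.png',cv2.resize(cv2.convertScaleAbs(f['image'][200:320,330:450,::-1],alpha=1.5),None,fx=5,fy=5,interpolation=2)); st()"
```

```text
12.05 [0.3737 0.0701 0.228 ] yaw 102.97 z [ 0.0063  0.0023 -1.    ] F [ 0.8 -0.6 -0.1] open 0.33
12.1 [0.3724 0.0645 0.2277] yaw 102.64 z [ 0.0041 -0.0035 -1.    ] F [-0.5 -1.1  0.1] open 0.243
```

View pics/s7c.png

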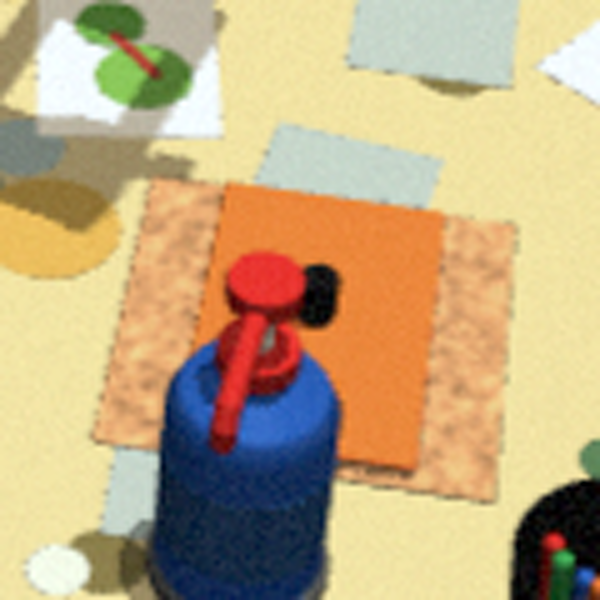

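The lid lies centred on the mat with the knob up at (318,295) in the crop. Next I'll move above the yellow head with the fingers shut.

Call:
send_rows(
  targets="0.01 -0.015 0.012 0 0 0 0;0.02 -0.02 0.012 0 0 0 0;0.022 -0.022 0.01 0 0 0 0;0.024 -0.022 0.004 0 0 0 0;0.024 -0.022 0.002 0 0 0 0;0.024 -0.022 0.002 0 0 0 0;0.024 -0.022 0.002 0 0 0 0;0.024 -0.022 0.002 0 0 0 0;0.024 -0.02 0.001 0 0 0 0;0.02 -0.015 0 0 0 0 0;0.015 -0.01 0 0 0 0 0;0 0 0 0 0 0 0",
)

```text
time_s: 13.1
eef_pos: [0.609, -0.162, 0.2806]
tcp_rot: [0.63, 0.777, 0.001, 0.006]
ft_force: [-0.5, 0.1, -0.4]
opening: -0.001
```

```bash
python3 -c "
from h import *
st()"
```

```text
13.1 [ 0.609  -0.162   0.2806] yaw 101.97 z [ 0.0104 -0.0048 -0.9999] F [-0.5  0.1 -0.4] open -0.001
```

Call:
send_rows(
  targets="0.01 -0.006 0 0.3 0.6 0 0;0.01 -0.006 0 0 0 0 0;0 0 0 0 0 0 0;0 0 0 0 0 0 0",
)

```text
time_s: 13.43
eef_pos: [0.628, -0.1727, 0.2798]
tcp_rot: [0.63, 0.777, -0.0, -0.003]
ft_force: [0.5, 0.9, 0.7]
opening: 0.001
```

```bash
python3 -c "
from h import *
import cv2
st(); f=snap('wrist','pics/w8.png'); pickle.dump(f,open('w8.pkl','wb')); 
for p in ((.633,-.1755,.205),(.615,-.1755,.205),(.559,-.1755,.181)): print(proj(f,p))
f=snap('top','pics/t8.png'); 
f=snap('scene','pics/s8.png'); cv2.imwrite('pics/s8c.png',cv2.resize(cv2.convertScaleAbs(f['image'][160:280,190:310,::-1],alpha=1.5),None,fx=5,fy=5,interpolation=2));
st()"
```

```text
13.43 [ 0.628  -0.1727  0.2798] yaw 101.92 z [-0.0052  0.0034 -1.    ] F [0.5 0.9 0.7] open 0.001
[307.76360786 265.54911323]
[313.50740707 239.55326419]
[331.33100992 147.49556627]
13.58 [ 0.6278 -0.1726  0.2802] yaw 101.94 z [-0.0045  0.003  -1.    ] F [0.1 0.2 0.3] open -0.003
```

View pics/w8.png

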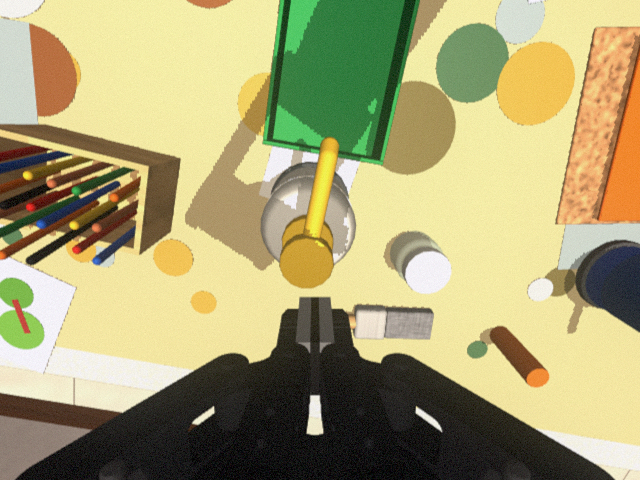

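View pics/s8c.png

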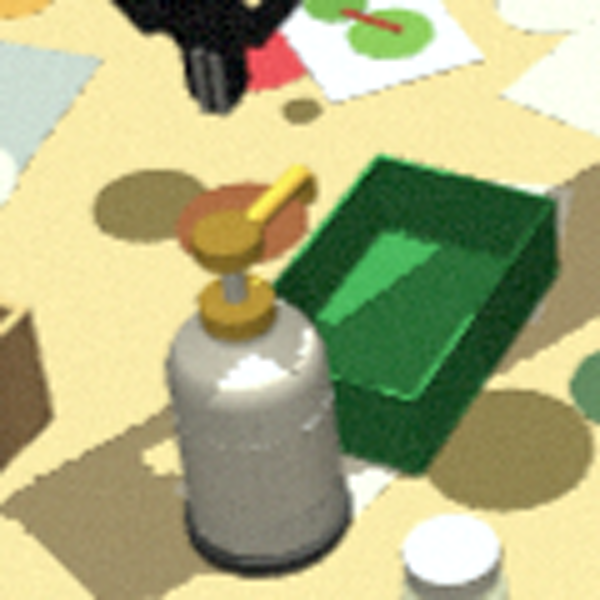

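View pics/t8.png

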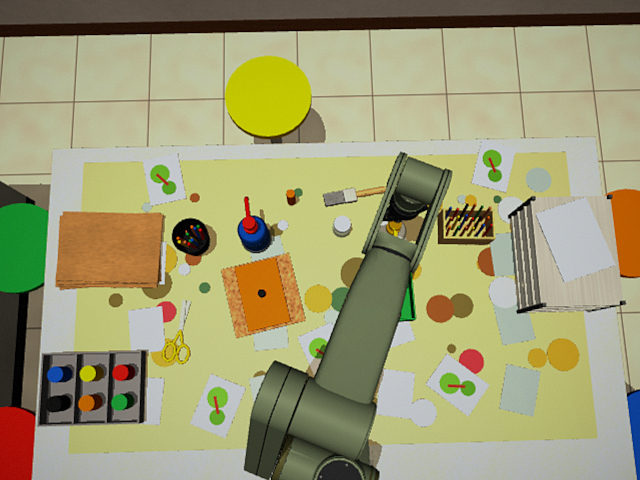

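The yellow head is at (306,261) in the wrist view, giving about (0.631,-0.1755). The lid is centred on the mat and the tub has not moved. I'll go down to just above the head.

Call:
send_rows(
  targets="0.003 -0.003 0 -0.2 -0.3 0 0;0 0 -0.012 0 0 0 0;0 0 -0.014 0 0 0 0;0 0 -0.014 0 0 0 0;0 0 -0.006 0 0 0 0;0 0 0 0 0 0 0;0 0 0 0 0 0 0",
)

```text
time_s: 14.17
eef_pos: [0.6287, -0.1734, 0.232]
tcp_rot: [0.629, 0.777, 0.0, 0.001]
ft_force: [0.5, 0.8, -0.2]
opening: 0.002
```

```bash
python3 -c "
from h import *
st()"
```

```text
14.17 [ 0.6287 -0.1734  0.232 ] yaw 102.03 z [ 0.0023 -0.0012 -1.    ] F [ 0.5  0.8 -0.2] open 0.002
```

Call:
send_rows(
  targets="0.003 -0.002 -0.006 0 0 0 0;0 0 -0.006 0 0 0 0;0 0 -0.003 0 0 0 0;0 0 0 0 0 0 0;0 0 0 0 0 0 0",
)

```text
time_s: 14.58
eef_pos: [0.6329, -0.176, 0.2172]
tcp_rot: [0.629, 0.777, 0.001, 0.003]
ft_force: [-0.2, 1.0, -0.4]
opening: -0.004
```

```bash
python3 -c "
from h import *
import cv2
st(); f=snap('wrist','pics/w9.png');f=snap('scene','pics/s9.png'); cv2.imwrite('pics/s9c.png',cv2.resize(cv2.convertScaleAbs(f['image'][160:280,190:310,::-1],alpha=1.5),None,fx=5,fy=5,interpolation=2));
st()"
```

```text
14.58 [ 0.6329 -0.176   0.2172] yaw 102.03 z [ 0.0051 -0.0023 -1.    ] F [-0.2  1.  -0.4] open -0.004
14.68 [ 0.6329 -0.176   0.2174] yaw 102.03 z [ 0.0053 -0.0024 -1.    ] F [-0.2 -1.3  0.6] open 0.006
```

View pics/w9.png

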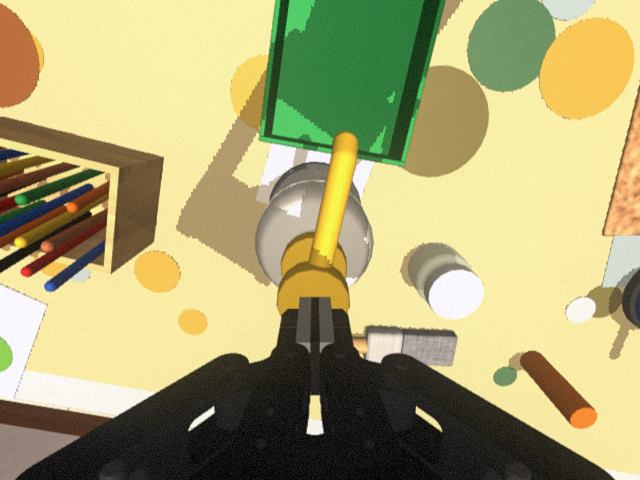

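View pics/s9c.png

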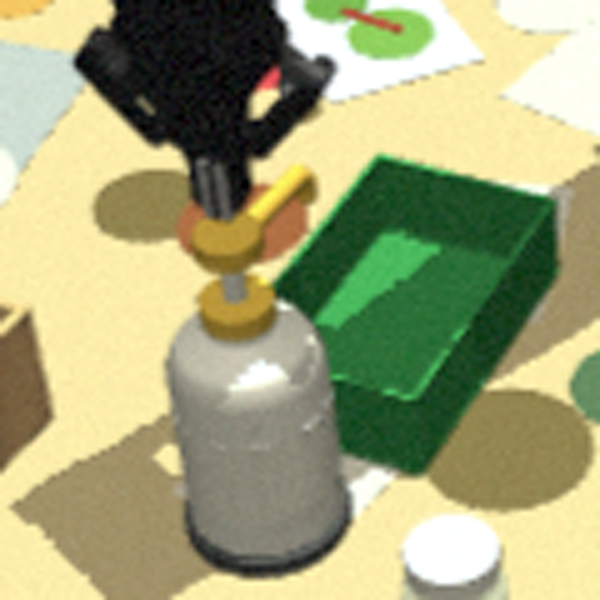

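Call:
send_rows(
  targets="-0.001 0 -0.006 0.1 0.3 0 0;0 0 -0.006 0 0 0 0;0 0 -0.006 0 0 0 0;0 0 -0.006 0 0 0 0",
)

```text
time_s: 15.02
eef_pos: [0.6334, -0.1766, 0.196]
tcp_rot: [0.629, 0.777, 0.0, 0.003]
ft_force: [-3.1, 1.5, 8.2]
opening: 0.003
```

```bash
python3 -c "
from h import *
st()"
```

```text
15.02 [ 0.6334 -0.1766  0.196 ] yaw 102.04 z [ 0.0049 -0.0028 -1.    ] F [-3.1  1.5  8.2] open 0.003
```

Call:
send_rows(
  targets="-0.001 0 -0.006 0.1 0.3 0 0;-0.001 0 -0.006 0 0.2 0 0;-0.001 0 -0.006 0 0.2 0 0;-0.001 0 -0.006 0 0.2 0 0",
)

```text
time_s: 15.35
eef_pos: [0.6335, -0.1767, 0.1869]
tcp_rot: [0.629, 0.778, -0.001, 0.002]
ft_force: [-8.2, 3.7, 22.9]
opening: -0.002
```

```bash
python3 -c "
from h import *
st()"
```

```text
15.35 [ 0.6335 -0.1767  0.1869] yaw 102.09 z [ 0.0019 -0.0042 -1.    ] F [-8.2  3.7 22.9] open -0.002
```

At the stop: z is 0.1869 with 23 N. Now the hold.

Call:
send_rows(
  targets="-0.0005 0 -0.005 0 0 0 0;-0.0005 0 -0.005 0 0 0 0;-0.0005 0 -0.005 0 0 0 0;-0.0005 0 -0.005 0 0 0 0;-0.0005 0 -0.005 0 0 0 0;-0.0005 0 -0.005 0 0 0 0;-0.0005 0 -0.005 0 0 0 0;-0.0005 0 -0.005 0 0 0 0;-0.0005 0 -0.005 0 0 0 0;-0.0005 0 -0.005 0 0 0 0;-0.0005 0 -0.005 0 0 0 0;-0.0005 0 -0.005 0 0 0 0",
)

```text
time_s: 16.35
eef_pos: [0.6335, -0.1766, 0.187]
tcp_rot: [0.627, 0.779, 0.003, 0.019]
ft_force: [-7.6, 3.0, 19.0]
opening: -0.001
```

```bash
python3 -c "
from h import *
import cv2
st(); f=snap('scene','pics/s10.png'); cv2.imwrite('pics/s10c.png',cv2.resize(cv2.convertScaleAbs(f['image'][160:280,190:310,::-1],alpha=1.5),None,fx=5,fy=5,interpolation=2));
st()"
```

```text
16.35 [ 0.6335 -0.1766  0.187 ] yaw 102.31 z [ 0.0328 -0.0187 -0.9993] F [-7.6  3.  19. ] open -0.001
16.4 [ 0.6335 -0.1766  0.1871] yaw 102.31 z [ 0.033  -0.0189 -0.9993] F [-7.8  2.7 19.1] open 0.0
```

View pics/s10c.png

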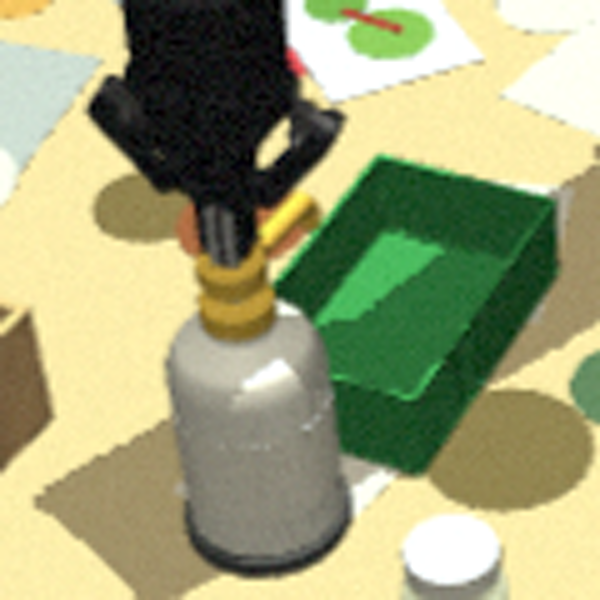

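The head sits on the collar at (235,295), so it is at its stop. I'll hold about another second, correcting the slight tilt, then release.

Call:
send_rows(
  targets="-0.0005 0 -0.005 0.1 0.3 0 0;-0.0005 0 -0.005 0.1 0.3 0 0;-0.0005 0 -0.005 0.1 0.3 0 0;-0.0005 0 -0.005 0.1 0.3 0 0;-0.0005 0 -0.005 0.1 0.3 0 0;-0.0005 0 -0.005 0.1 0.3 0 0;-0.0005 0 -0.005 0.1 0.3 0 0;-0.0005 0 -0.005 0.1 0.3 0 0;-0.0005 0 -0.005 0.1 0.3 0 0;-0.0005 0 -0.005 0.1 0.3 0 0;-0.0005 0 -0.005 0.1 0.3 0 0",
)

```text
time_s: 17.32
eef_pos: [0.6335, -0.1767, 0.187]
tcp_rot: [0.626, 0.78, -0.004, 0.005]
ft_force: [-8.0, 2.8, 18.6]
opening: -0.0
```

Call:
send_rows(
  targets="0 0 0.004 0 0 0 0;0 0 0.006 0 0 0 0;0 0 0.008 0 0 0 0;0 0 0.01 0 0 0 0;0 0 0.015 0 0 0 0;0 0 0.02 0 0 0 0;0 0 0.02 0 0 0 0;0 0 0 0 0 0 0;0 0 0 0 0 0 0",
)

```text
time_s: 18.07
eef_pos: [0.6328, -0.1762, 0.2751]
tcp_rot: [0.626, 0.78, -0.004, 0.004]
ft_force: [-0.3, 0.3, -0.0]
opening: 0.001
```

```bash
python3 -c "
from h import *
import cv2
st(); f=snap('scene','pics/s11.png'); cv2.imwrite('pics/s11c.png',cv2.resize(cv2.convertScaleAbs(f['image'][160:280,190:310,::-1],alpha=1.5),None,fx=5,fy=5,interpolation=2));
st()"
```

```text
18.07 [ 0.6328 -0.1762  0.2751] yaw 102.54 z [ 0.0016 -0.0123 -0.9999] F [-0.3  0.3 -0. ] open 0.001
18.12 [ 0.633  -0.1764  0.2754] yaw 102.54 z [ 0.0023 -0.0126 -0.9999] F [ 0.1 -0.6  1.1] open 0.001
```

View pics/s11c.png

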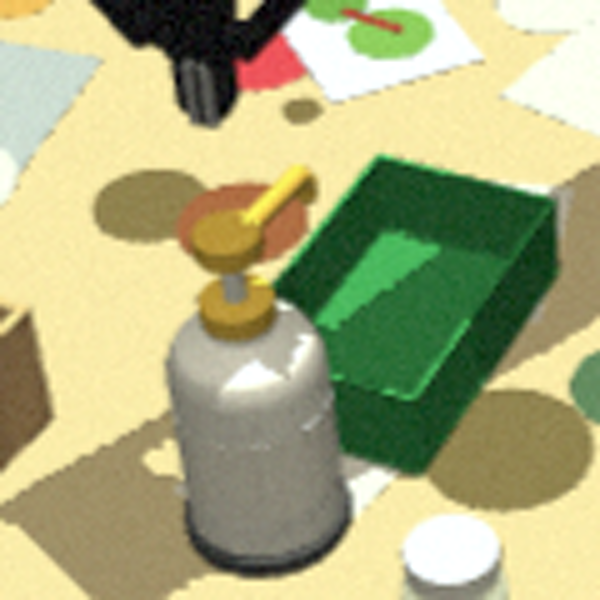

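The head is back up at (228,235). I'll retreat clear of it and do a final check.

Call:
send_rows(
  targets="-0.01 -0.005 0.008 0 0 0 0;-0.02 -0.015 0.005 0 0 0 0;-0.03 -0.02 0 0 0 0 0;-0.03 -0.02 0 0 0 0 0;-0.03 -0.02 0 0 0 0 0;-0.03 -0.02 0 0 0 0 0;-0.025 -0.02 0 0 0 0 0;-0.02 -0.01 0 0 0 0 0;-0.01 0 0 0 0 0 0;0 0 0 0 0 0 0;0 0 0 0 0 0 0",
)

```text
time_s: 19.03
eef_pos: [0.4078, -0.3059, 0.2749]
tcp_rot: [0.625, 0.781, -0.006, -0.008]
ft_force: [-0.6, 0.6, 0.6]
opening: -0.0
```

```bash
python3 -c "
from h import *
import cv2
st(); f=snap('top','pics/t12.png')
im=f['image'].astype(int)
m=((im[...,0]>120)&(im[...,1]>50)&(im[...,1]<im[...,0]*.62)&(im[...,2]<30)).astype(np.uint8); m[:,:215]=0;m[:,310:]=0;m[:245]=0;m[345:]=0
n,l,s,c=cv2.connectedComponentsWithStats(cv2.morphologyEx(m,cv2.MORPH_OPEN,np.ones((3,3))));i=1+s[1:,4].argmax();print(s[i]);
p=np.argwhere(l==i)[:,::-1].astype(np.float32);b=cv2.boxPoints(cv2.minAreaRect(p));q=np.array([ray(f,x,.019) for x in b]);print(q.round(4),q.mean(0))
"
```

```text
19.03 [ 0.4078 -0.3059  0.2749] yaw 102.64 z [-1.930e-02  5.000e-04 -9.998e-01] F [-0.6  0.6  0.6] open -0.0
[ 235  258   55   73 2709]
[[0.5546 0.2843 0.019 ]
 [0.5806 0.1603 0.019 ]
 [0.3894 0.1193 0.019 ]
 [0.3647 0.241  0.019 ]] [0.47234742 0.20122574 0.019     ]
```

View pics/t12.png

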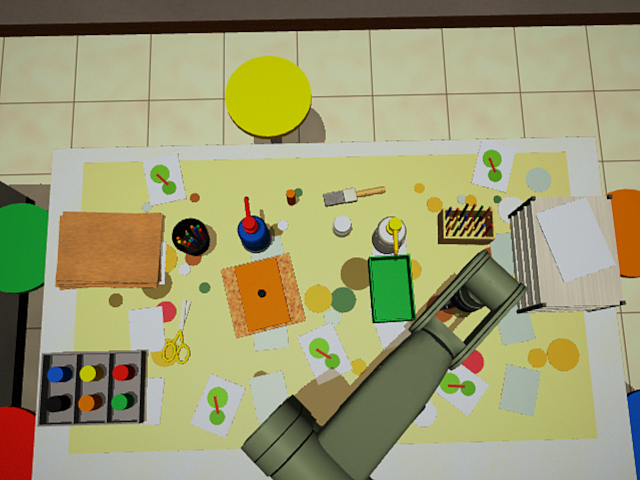

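The top view shows the lid centred on the mat (knob at (262,293)), the tub under the spout around (392,288), and everything else where it started. The arm touches nothing, so I'm handing the job in.

```bash
python3 -c "
from rig import robot
print(robot.close_job())"
```

```text
the job is handed in; nothing more can be done
None
```

The job is done and handed in at about 19 s of the 61 s allowed. I lifted the lid off by its knob and set it knob up on the cork mat. Then I pressed the yellow head to its stop, held it for about 2 s, and let it come back up.

**Final checks**
- **Lid:** its centre measured (0.472, 0.201) against a mat centre of (0.471, 0.1995), and it is squared to the mat.
- **Pump head:** while pressed, the fingertips stood at 187 mm, the height of the stop, with about 19–23 N on the tool. Afterwards the scene view showed the head fully up.
- **Tub and other objects:** the tub is still under the spout. The paint pump and the other objects look unmoved in the last top view.

**What did not go cleanly**
- **Lid contact:** the wrist force showed no clear sign of the lid touching the mat. I judged contact from the height stopping at the expected level, so any drop on release was under about 1 mm.
- **Tool tilt:** the tool tilted about 2° during the hold. I corrected it, and the head stayed at its stop throughout.
- **Camera agreement:** the top and scene cameras differed by 3–5 mm on some points, so I used the wrist camera to refine the knob and pump head positions.

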